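Free the jammed housing and check it on the length gauge

TASK

The aluminium housing has slid too far down the feed chute and is stuck under the blue hold-down bar: push it back up the chute until it is clear of the bar, and lift it out. Lay it flat and lengthwise on the bed of the length gauge, press its end home against the red stop so that the sprung plunger goes right in, and hold it there steady for two seconds while the gauge takes its reading. Then put it down flat in the blue tray, same side up, and let go; leave the other things on the bench as they are.

Things in the scene. Friction and masses are not known exactly. Their poses are not given: they have to be found in the camera images.
- housing: loose aluminium electronics housing, a block 110 x 40 x 34 mm with black end plates and fine dark grooves along its top, 0.14 to 0.28 kg; both ends alike. Origin at the centre of its underside; x along its length (uphill at the start), y across its 40 mm width, z through its top. At the start it lies on the chute's slope, its low end against the end wall and about 28 mm of it under the blue bar
- chute: fixed grey and aluminium feed chute, 210 x 84 mm on plan. Origin on the bench under its centre, z up, x level and pointing uphill. Its trough rises 0.20 rad (11.5 degrees) toward +x; the trough floor passes 45 mm above the origin. It is 46 mm wide between side rails only 6 mm high, has a 15 mm end wall at its low end and is open at its high end, 107 mm up the slope from the centre
- hold_bar (a point): middle of the underside of the chute's blue hold-down bar, which spans the lowest 30 mm of the trough, 36.5 mm above the trough floor (2.5 mm above the housing's top); bar 8 mm thick, 72 mm wide with its posts. Axes as the chute's. The housing can be lifted only after it has been pushed about 30 mm up the slope; 40 mm is comfortable
- gauge: fixed length gauge, dark base 235 x 100 mm. Origin on the bench, x level, along the bed toward the stop (push direction), z up. Bed: steel block 50 mm wide, top at z = 30 mm, from x = -100 mm to the stop's face at x = 55 mm. Red stop plate 12 mm thick, 72 mm wide, top at z = 73 mm. Behind it, to x = 130 mm, a black round dial (top z = 62 mm) whose red needle turns with the plunger
- bed_seat (a point): point on the bed's top, on its centre line, 55 mm before the stop's face: the middle of the housing's underside is here when the housing is home. Axes as the gauge's. The bed is not slippery: a housing that is borne down on drags hard, so do not press down while pushing
- stop_face (a point): centre of the stop's face, 17 mm above the bed, on the plunger's axis. Axes as the gauge's.
- plunger (a joint): travel of the brass sprung plunger (10 mm thick, round tip) in m: 0 when it stands out 12 mm from the stop's face, 0.012 when a housing is home. It pushes back with 3 N at first and 6.6 N when home, and shoves a housing that is let go back along the bed; with friction a push of 10 to 20 N brings the housing home and keeps it there
- tray: fixed blue open tray, 150 x 92 mm outside, 142 x 84 mm inside, floor 4 mm and rim 14 mm above the bench, black mat inside. Origin on the bench under its centre, x along the 150 mm side, z up
- red_case: bystander: flat red plastic case, 63 x 130 x 22 mm, behind the work; origin at the centre of its underside
- tape_roll: bystander: roll of amber tape lying flat, 69 x 66 x 18 mm; origin at the centre of its underside
- orange_bottle: bystander: orange bottle, 84 mm thick, 268 mm tall; origin at the centre of its underside
- ratchet_driver: bystander: thick blue and black screwdriver lying on the bench, 135 mm long; origin at the centre of its underside

How it is judged:
By the outcome, as a careful person would: the job done as asked, in the order asked, and still so for the second after the job is handed in, with the robot touching nothing.
It also fails if it takes over 58 s, if anything falls off the work surface, if the arm or the gripper's body presses on something with over 40 N, if the wrist force passes 120 N, or if a joint passes its speed limit or range.

ROBOT

A 6-joint arm with a two-finger parallel gripper is mounted at the origin on a cart in front of the work surface, level with it; the furniture and walls round the work are solid. World frame = base frame: x ahead of the robot, y to its left, z up, the work surface at z = 0. Lengths are in m, angles in rad, forces in N, time in s.
With the tool pointing down it reaches from about 0.25 to 0.8 m from the base axis. Payload 3.9 kg.
Tool frame: the origin (TCP) lies at the very end of the fingers, on their centre line; the grasp point (between the pads) lies 19 mm behind it (robot.pinch_z is the distance from the TCP to the grasp point, in m); z points along the fingers, y is the line along which they close (so a half turn about z gives the same grasp; the last joint's range is limited). The gripper opens to 85 mm and grips with 20 to 120 N. Pads are 22 mm wide; open, the fingers measure 114 mm over their backs; the gripper's body (76 mm by 85 mm) begins 54 mm behind the grasp point. The pads swing forward as they close: fully open they stand 13 mm farther back than shut.
Start: joints at [-1.168, 0.26, -0.138, 1.173, 0, 1.571], TCP at [0.206, -0.483, 0.231] pointing down, gripper open.
Joint ranges: [-2.78, 2.78], [-0.83, 1.72], [-1.28, 1.37], [-1.9, 2.12], [-1.57, 1.48], [-3.14, 3.14]. Speed limits (rad/s): [2.57, 2.57, 3.14, 3.14, 3.14, 3.14].

INTERFACE

Orientations are given as a rotation vector (axis times angle).
In Python, from plant import robot gives the robot as it stands. Calls block until the motion is done:
- robot.move_pose(position, orientation): joint-space move of the TCP to a pose.
- robot.move_straight(position, attitude=None, vel=0.15): straight line of the TCP; attitude=None keeps the orientation; vel is the mean speed in m/s.
- robot.goto_joints(angles): joint-space move.
- robot.let_go() and robot.clamp(): open the fingers fully, or close them until they stop; the grip force is fixed at half the most.
- robot.dwell(seconds).
- robot.ik(position, orientation): joint angles nearest the present ones, or None.
- robot.grab_frame(name): name is "side" or "top" or "wrist"; returns a dict with "frame" (400x640x3 uint8, red, green, blue), "z_map" (400x640 float32, m along the optical axis (not along the pixel's ray), 0 where there is no reading), "vertical_fov" (degrees; the focal length in pixels is half the picture's height over the tangent of half this angle, whatever the lens; pixels are square), "cx", "cy" (the principal point, pixels), "world_from_camera" (4x4, takes a point from camera to world coordinates). Camera axes: x right, y down, z forward; pixel columns grow to the right and rows downward; lengths in m; the calibration is good to about 2 mm. A picture is of the moment at which its call begins.
A pose or a line that the arm cannot do raises robot.MotionError and nothing moves.
- robot.sign_off(): hands the job in; it is judged then, once.
Trained networks look in the newest picture that a camera, given by its name, has taken for a name from the list of things; names that differ only in an ending like _2 or _b are one class to them, and where a whole thing is asked for, a point or a joint stands for the part that bears it (a point fixed in the world has none). Each returns a list of dicts, best first, with "p" (0 to 1); they miss things now and then, are a little off and sometimes report something else, mostly with a low value. They report only what shows in the picture. A call takes as long as a camera call.
- robot.search_frame(query, camera): "box" ([left, top, right, bottom] in pixels, round what is visible of it).
- robot.pinpoint(query, camera): "at" ([column, row] in pixels: a listed point, or the origin of a listed thing).
Readings, each from a call of its own:
- robot.current_time(): time.
- robot.current_joints(): joint angles.
- robot.current_joint_vel(): joint speeds.
- robot.current_tau(): joint torques, N m.
- robot.current_position(): TCP position.
- robot.current_eef_rot(): TCP orientation.
- robot.current_force(): force on the tool from outside, world axes, zero at the start.
- robot.current_ft_torque(): the same for the moment, N m.
- robot.current_finger_gap(): finger opening in m.
- robot.current_finger_force(): force on a finger pad.
Only numpy, scipy, OpenCV 4.12 (cv2) and the standard library are available. Lean on these libraries where they do the work, as an engineer would, in place of code of your own. Each camera call takes 0.05 s, during which the arm holds its last target. There are 200 camera calls.

## Working session

There is one attempt and no reset: what is moved stays moved. The work goes in short steps, each a Python script; the robot and the scene stay as the last script left them, time stands still between calls to the robot, and variables do not carry over. Pictures are saved under pics/ and viewed, at most 10 in all, crops included, and the job is handed in when it is done.

```bash
ls; mkdir -p pics; cat > h.py <<'E'
import numpy as np, cv2
from plant import robot
from scipy.spatial.transform import Rotation as R
def K(f):
    fl=f["frame"].shape[0]/2/np.tan(np.radians(f["vertical_fov"])/2); return fl,f["cx"],f["cy"]
def ray(f,px):
    fl,cx,cy=K(f); T=np.array(f["world_from_camera"])
    return T[:3,3], T[:3,:3]@np.array([(px[0]-cx)/fl,(px[1]-cy)/fl,1.])
def at_z(f,px,z):
    o,d=ray(f,px); return o+d*(z-o[2])/d[2]
def cloud(f):
    fl,cx,cy=K(f); z=f["z_map"]; v,u=np.mgrid[:z.shape[0],:z.shape[1]]
    P=np.stack([(u-cx)/fl*z,(v-cy)/fl*z,z],-1); T=np.array(f["world_from_camera"])
    P=P@T[:3,:3].T+T[:3,3]; P[z==0]=np.nan; return P
def tri(f1,p1,f2,p2):
    (a,d),(b,e)=ray(f1,p1),ray(f2,p2)
    s=np.linalg.lstsq(np.c_[d,-e],b-a,rcond=None)[0]
    return (a+d*s[0]+b+e*s[1])/2, np.linalg.norm(a+d*s[0]-b-e*s[1])
def save(n,im): cv2.imwrite(f"pics/{n}.png",cv2.cvtColor(im,cv2.COLOR_RGB2BGR))
E
cat > a.py <<'E'
from h import *
np.set_printoptions(precision=4,suppress=True)
F={}; D={}
for c in ("top","side"):
    F[c]=robot.grab_frame(c); save(c,F[c]["frame"])
    np.savez(c,**F[c])
    print(c,np.array(F[c]["world_from_camera"])[:3,3],F[c]["vertical_fov"])
    for q in ("housing","chute","hold_bar","gauge","bed_seat","stop_face","tray"):
        r=robot.pinpoint(q,c); D[c,q]=r
        P=cloud(F[c])
        for k in r[:2]:
            u,v=np.round(k["at"]).astype(int); 
            print(c,q,round(k["p"],2),np.array(k["at"]),P[v,u] if 0<=v<400 and 0<=u<640 else None)
for q in ("housing","chute","hold_bar","gauge","bed_seat","stop_face","tray"):
    a,b=D["top",q],D["side",q]
    if a and b: print(q,*tri(F["top"],a[0]["at"],F["side"],b[0]["at"]))
print(robot.current_time(),robot.current_eef_rot())
E
python3 a.py
```

```text
pics
top [ 0.3416 -0.0323  1.4878] 45.17270862895046
top housing 0.76 [397.  242.1] [ 0.4307 -0.277   0.0684]
top chute 0.65 [397.9 229. ] [ 0.4682 -0.2777  0.0799]
top hold_bar 0.66 [391.3 260.3] [ 0.3771 -0.2583  0.0773]
top gauge 0.79 [329.4 227.9] [ 0.4692 -0.0764  0.032 ]
top bed_seat 0.93 [330.6 226.2] [ 0.4758 -0.0825  0.0275]
top stop_face 0.81 [337.4 208. ] [ 0.5257 -0.0973  0.0734]
top tray 0.57 [179.1 221. ] [0.479  0.3865 0.0062]
side [-0.0622  0.8574  0.6784] 52.98398596984632
side housing 0.88 [387.  178.8] [ 0.3986 -0.2338  0.0552]
side chute 0.68 [376.7 179.2] [ 0.4432 -0.2531  0.0338]
side hold_bar 0.94 [392.2 174.8] [ 0.3823 -0.2336  0.0746]
side gauge 0.84 [342.5 208.5] [ 0.464  -0.0545  0.016 ]
side gauge 0.68 [416.6 169. ] [ 0.3784 -0.4632 -0.0003]
side bed_seat 0.59 [347.5 196.7] [ 0.4683 -0.0985  0.0322]
side bed_seat 0.23 [394.2 174.7] [ 0.379  -0.2424  0.0716]
side stop_face 0.96 [334.5 187.4] [ 0.5222 -0.1016  0.0509]
side tray 0.64 [235.3 295.8] [0.4862 0.3951 0.0073]
housing [ 0.4277 -0.287   0.0241] 0.011930454142220652
chute [ 0.469  -0.2924  0.0085] 0.012312650566039958
hold_bar [ 0.3836 -0.2583  0.0638] 0.01516678142992383
gauge [ 0.4739 -0.0779 -0.0018] 0.0031253234386347545
bed_seat [ 0.4686 -0.0835  0.0415] 0.011955054445031683
stop_face [ 0.5252 -0.1016  0.0491] 0.00840454952604053
tray [0.4834 0.3901 0.0044] 0.010455559590987814
0.8 [3.0781 0.6284 0.    ]
```

View pics/top.png

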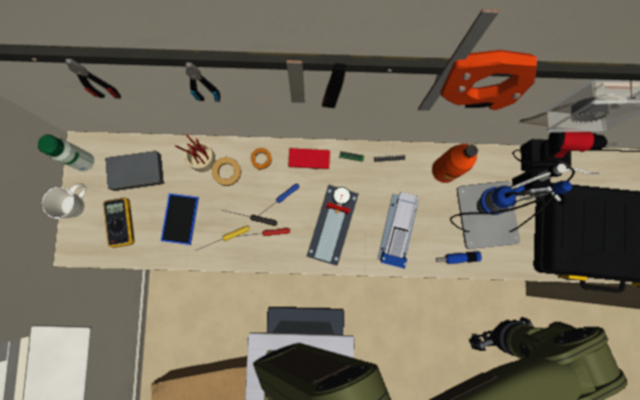

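View pics/side.png

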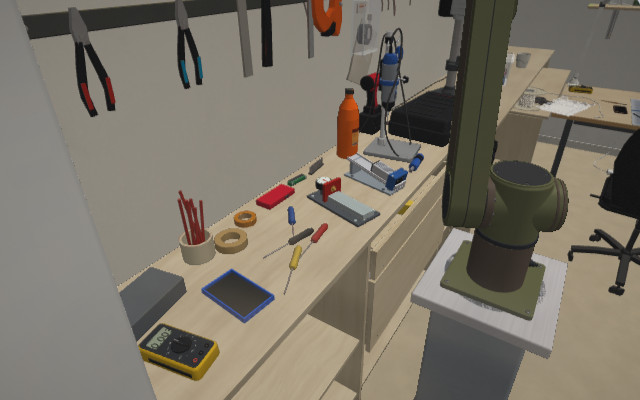

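Top view: gauge at about (332,224) with its dial at (342,195), chute at (398,230) with the blue bar at its near end (394,262), and tray at (180,219). Side view: the same layout, with the housing's end under the bar at (395,178). Next I look from close by.

```bash
cat > b.py <<'E'
from h import *
np.set_printoptions(precision=4,suppress=True)
def down(yaw,pitch=0): return (R.from_euler('z',yaw)*R.from_euler('y',pitch)*R.from_euler('x',np.pi)).as_rotvec()
for n,(p,y) in dict(w1=((.38,-.27,.33),-.17),w2=((.42,-.13,.33),-.26)).items():
    robot.move_pose(p,down(y)); f=robot.grab_frame("wrist"); save(n,f["frame"]); np.savez(n,**f)
    P=cloud(f)
    print(n,np.array(f["world_from_camera"])[:3,3],f["vertical_fov"],robot.current_joints(),robot.current_time())
    for q in ("housing","chute","hold_bar","gauge","bed_seat","stop_face"):
        for k in robot.pinpoint(q,"wrist")[:1]:
            u,v=np.round(k["at"]).astype(int)
            print(q,round(k["p"],2),np.array(k["at"]),P[v,u] if 0<=v<400 and 0<=u<640 else None)
print(robot.current_force(), robot.pinch_z)
cv2.imwrite("pics/w12.png",cv2.resize(cv2.imread("pics/w1.png"),None,fx=1,fy=1))
E
python3 b.py
```

```text
w1 [ 0.4513 -0.282   0.471 ] 61.588915340261 [-0.619   0.1343 -0.0458  1.3915 -0.0004  2.6932] 1.975
housing 0.95 [320.2 120.4] [ 0.4265 -0.277   0.069 ]
chute 0.68 [323.2  80. ] [ 0.469  -0.2878  0.0778]
hold_bar 0.78 [319. 163.] [ 0.3766 -0.2672  0.0694]
bed_seat 0.73 [163.7 107. ] [ 0.4737 -0.0841  0.0295]
stop_face 0.61 [152.8  59.4] [ 0.5228 -0.1068  0.0724]
w2 [ 0.4901 -0.1479  0.4714] 61.588915340261 [-0.3009  0.087  -0.0993  1.3842 -0.0006  3.1007] 2.9583
housing 0.8 [431.8 117.9] [ 0.4349 -0.2674  0.0711]
chute 0.72 [426.   81.1] [ 0.4766 -0.2707  0.0604]
hold_bar 0.89 [434.6 162.5] [ 0.3827 -0.2624  0.0708]
gauge 0.82 [277.1 124.5] [ 0.4731 -0.0853  0.0287]
bed_seat 0.55 [277.3 124.9] [ 0.4719 -0.0849  0.0287]
stop_face 0.6 [271.6  77.4] [ 0.5256 -0.1011  0.0715]
[-0.1057  0.768  -0.3959] 0.0187
```

View pics/w1.png

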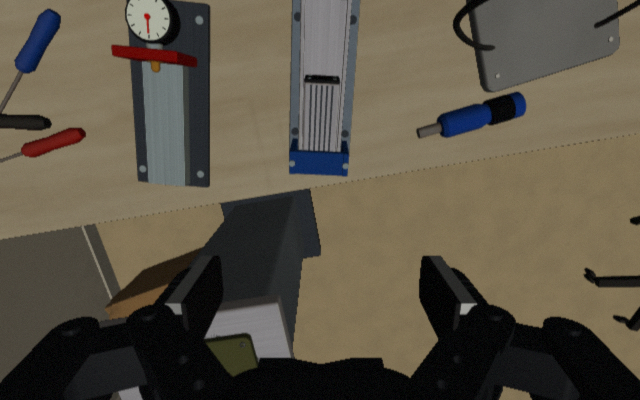

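View pics/w2.png

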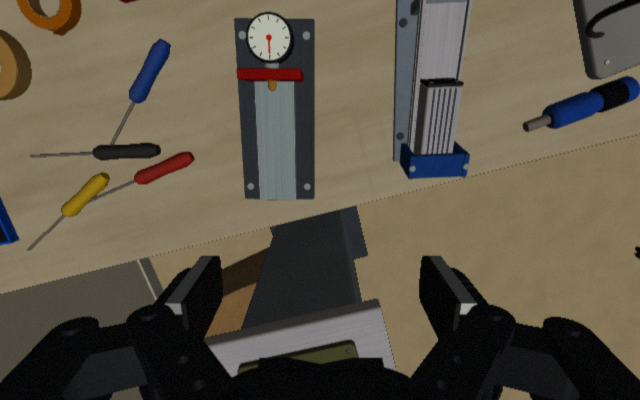

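w1 and w2: housing top at (322,115) in w1, its low end beneath the blue bar (320,162), and its uphill black plate at (322,78). The gauge bed runs up to the red stop at (155,57) in w1 and (270,75) in w2. Now I fit these from the depth data.

```bash
cat > c.py <<'E'
from h import *
np.set_printoptions(precision=4,suppress=True)
def rect(Q):
    (c,s,a)=cv2.minAreaRect((Q[:,:2]*1000).astype(np.float32)); b=cv2.boxPoints((c,s,a))
    e=b[1]-b[0],b[2]-b[1]; e=e[0] if np.linalg.norm(e[0])>np.linalg.norm(e[1]) else e[1]
    y=np.arctan2(e[1],e[0]); y=(y+np.pi/2)%np.pi-np.pi/2
    return np.array(c)/1000,sorted(s),y
def big(m):
    n,l,st,_=cv2.connectedComponentsWithStats(m.astype(np.uint8)); return l==1+st[1:,4].argmax()
if __name__=="__main__":
  for n in ("w1","w2"):
    f=np.load(n+".npz"); P=cloud(f); hsv=cv2.cvtColor(f["frame"],cv2.COLOR_RGB2HSV).astype(int)
    H,S,V=hsv[...,0],hsv[...,1],hsv[...,2]; X,Y,Z=P[...,0],P[...,1],P[...,2]
    print(n,"bench z",np.nanmedian(Z[(X>.4)&(abs(Y+.17)<.02)]))
    # bed
    m=(abs(Z-.029)<.006)&(X<.56)&(X>.36)&(abs(Y+.085)<.06); m=big(m); print("bed",*rect(P[m]),np.median(Z[m]))
    m=((H<8)|(H>172))&(S>150)&(Z>.06)&(X>.48)&(X<.57)&(abs(Y+.1)<.06); m=big(m); print("stop top",*rect(P[m]),np.median(Z[m]), X[m].min())
    m=(Z<.024)&(Z>.006)&(X<.66)&(X>.34)&(abs(Y+.09)<.09); m=big(m); print("base",*rect(P[m]),np.median(Z[m]))
    m=(H>100)&(H<125)&(S>120)&(Z>.05)&(X<.45)&(abs(Y+.27)<.07); m=big(m); print("bar",*rect(P[m]),np.median(Z[m]),P[m].mean(0))
    # housing: above floor plane
    yaw=-.17; o=np.array([.469,-.287]); s=(X-o[0])*np.cos(yaw)+(Y-o[1])*np.sin(yaw)
    m=(abs(Z-(.0797+s*np.tan(.2)))<.008)&(S<110)&(abs(s)<.12)&(abs(Y+.28)<.06)&(X<.5); m=big(m)
    q=P[m]; A=np.c_[q[:,:2]-q[:,:2].mean(0),np.ones(len(q))]; c=np.linalg.lstsq(A,q[:,2],rcond=None)[0]
    print("housing top",*rect(q),q.mean(0),"slope",np.arctan(np.hypot(*c[:2])),"dir",np.arctan2(c[1],c[0]),len(q), s[m].min(),s[m].max())
    m=(Z>.012)&(Z<.13)&(X>.35)&(X<.6)&(abs(Y+.285)<.08); m=big(m); print("chute",*rect(P[m]))
E
python3 c.py
```

```text
w1 bench z -0.0009557867430682876
bed [ 0.4496 -0.0756] [58.0134391784668, 155.39132690429688] -0.266194 0.028940253982816327
stop top [ 0.5299 -0.0989] [12.101496696472168, 72.00455474853516] 1.3054856 0.07173814737828438 0.515502297083813
base [ 0.4776 -0.1065] [57.3489875793457, 235.198974609375] -0.26773703 0.009103267251822755
bar [ 0.3781 -0.2669] [31.49880599975586, 70.14500427246094] 1.3573536 0.06890513445140012 [ 0.378  -0.267   0.0686]
housing top [ 0.4309 -0.2762] [43.34421920776367, 83.4263916015625] -0.22333586 [ 0.4321 -0.2781  0.0696] slope 0.19545688722359117 dir -0.2118495995488914 2462 -0.08131275273803976 0.0025487401797320793
chute [ 0.4564 -0.2834] [71.68659973144531, 194.427490234375] -0.20838451
w2 bench z 0.3891844046208822
bed [ 0.4503 -0.0725] [57.795352935791016, 155.28781127929688] -0.2645718 0.028876910954858614
stop top [ 0.5299 -0.0983] [11.89378547668457, 71.45780944824219] 1.2980033 0.07163669654823751 0.5152746414078981
base [ 0.4759 -0.1111] [43.953182220458984, 234.26605224609375] -0.26645887 0.008899070588102631
bar [ 0.3783 -0.2658] [31.22382164001465, 71.33804321289062] 1.3594521 0.06867553679973887 [ 0.3786 -0.2647  0.068 ]
housing top [ 0.4307 -0.2772] [40.260101318359375, 83.57392883300781] -0.22754419 [ 0.4323 -0.2769  0.0695] slope 0.19548970374945562 dir -0.2859208122329958 2482 -0.08174837631614557 0.0021666520297032492
chute [ 0.463 -0.284] [72.64221954345703, 207.71206665039062] -0.20476854
```

```bash
cat >> h.py <<'E'
np.set_printoptions(precision=4,suppress=True)
def tool(yaw,pitch=0):  # housing/tool-down attitude, half-turned; pitch>0 raises +x end
    return (R.from_euler('z',yaw)*R.from_euler('y',-pitch)*R.from_euler('z',np.pi)*R.from_euler('x',np.pi)).as_rotvec()
CY=-.215; SL=.20
RH=(R.from_euler('z',CY)*R.from_euler('y',-SL)).as_matrix(); XH,ZH=RH[:,0],RH[:,2]
TOP=np.array([.4178,-.2737,.0678]); GR=TOP-.029*ZH
GY=-.266; GX=np.array([np.cos(GY),np.sin(GY),0]); SEAT=np.array([.4710,-.0825,.030])
def st(t=""): print(t,"t",robot.current_time(),"p",np.array(robot.current_position()),"F",np.array(robot.current_force()),"gap",robot.current_finger_gap(),"ff",robot.current_finger_force())
E
cat > d.py <<'E'
from h import *
a=tool(CY,SL)
print(XH,ZH,robot.ik(GR,a),robot.ik(GR+.05*XH+.1*ZH,a),robot.ik(SEAT+[0,0,.01],tool(GY)))
robot.move_pose(GR+.12*ZH,a); st("above")
robot.move_straight(GR+.012*ZH,vel=.15); st("near")
robot.move_straight(GR,vel=.05); st("at")
f=robot.grab_frame("wrist"); save("g0",f["frame"])
robot.clamp(); st("clamped")
f=robot.grab_frame("wrist"); save("g1",f["frame"])
cv2.imwrite("pics/g.png",np.hstack([cv2.imread("pics/g0.png")[:,120:520],cv2.imread("pics/g1.png")[:,120:520]]))
E
python3 d.py
```

```text
[ 0.9575 -0.2091  0.1987] [-0.1941  0.0424  0.9801] [-0.6263  0.2892 -0.7018  0.3961  0.0795 -0.404 ] [-0.6017  0.1979 -0.4781  0.7092  0.075  -0.3797] [-0.1734  0.3517 -0.5651  0.654   0.      0.0926]
above t 6.2167 p [ 0.4003 -0.2699  0.1571] F [-0.9903 -0.3962 -0.2993] gap 0.08561688886922943 ff 0.0
near t 7.0833 p [ 0.4215 -0.2747  0.0517] F [ 0.242  -0.0168  0.6113] gap 0.08534184464831182 ff 0.0
at t 7.475 p [ 0.4232 -0.2748  0.0392] F [ 0.1334 -0.4998  0.3971] gap 0.08538373127351238 ff 0.0
clamped t 8.0167 p [ 0.4236 -0.2752  0.0398] F [-1.4417 -0.8945  5.3467] gap 0.039171473525268896 ff 61.13129496574402
```

View pics/g.png

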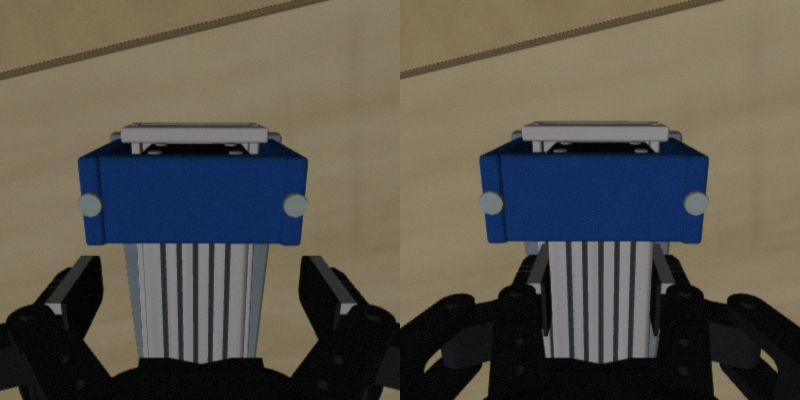

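The fingers straddle the housing just uphill of the blue bar and hold its sides (gap 39 mm). Now I push it up the slope and lift.

```bash
cat > e.py <<'E'
from h import *
p=np.array(robot.current_position())
robot.move_straight(GR+.004*XH+.0010*ZH,vel=.03); st("start")
robot.move_straight(GR+.044*XH+.0012*ZH,vel=.08); st("pushed")
f=robot.grab_frame("wrist"); save("p1",f["frame"][:,120:520])
robot.move_straight(GR+.046*XH+.02*ZH,vel=.08); st("lift")
robot.move_straight(GR+.05*XH+.12*ZH,vel=.2); st("up")
S=SEAT-.045*GX
robot.move_pose(S+[0,0,.06],tool(GY)); robot.dwell(.2); st("over gauge")
f=robot.grab_frame("wrist"); save("p2",f["frame"]); np.savez("p2",**f)
for q in("housing","bed_seat"):print(robot.pinpoint(q,"wrist")[:1])
f=robot.grab_frame("side"); np.savez("s2",**f);save("s2",cv2.resize(f["frame"][130:250,270:470],None,fx=2.5,fy=2.5))
a=cv2.imread("pics/p1.png");b=cv2.imread("pics/p2.png")[:,120:520]
cv2.imwrite("pics/p.png",np.vstack([np.hstack([a,b])[:,:],np.pad(cv2.imread("pics/s2.png"),((0,0),(0,300),(0,0)))])[:600])
E
python3 e.py
```

```text
start t 8.35 p [ 0.4271 -0.2755  0.0408] F [ 0.2821 -0.524  -1.5372] gap 0.03869235275730892 ff 60.58738589286804
pushed t 9.0 p [ 0.4648 -0.2837  0.0489] F [-0.4109  0.4582 -2.0531] gap 0.03916581395937572 ff 60.51669716835022
lift t 9.4333 p [ 0.4636 -0.2838  0.0685] F [-0.7715 -0.4452 -1.5588] gap 0.03931027465103204 ff 60.61533808708191
up t 10.0833 p [ 0.4474 -0.2799  0.1659] F [-0.1976 -0.0035 -2.5364] gap 0.039041990602338116 ff 60.61634302139282
over gauge t 11.175 p [ 0.4283 -0.0719  0.0905] F [-0.1292  0.7734 -2.1293] gap 0.038887706187115394 ff 60.58953523635864
[{'at': [321.0, 254.2], 'p': 0.96}]
[]
```

View pics/p.png

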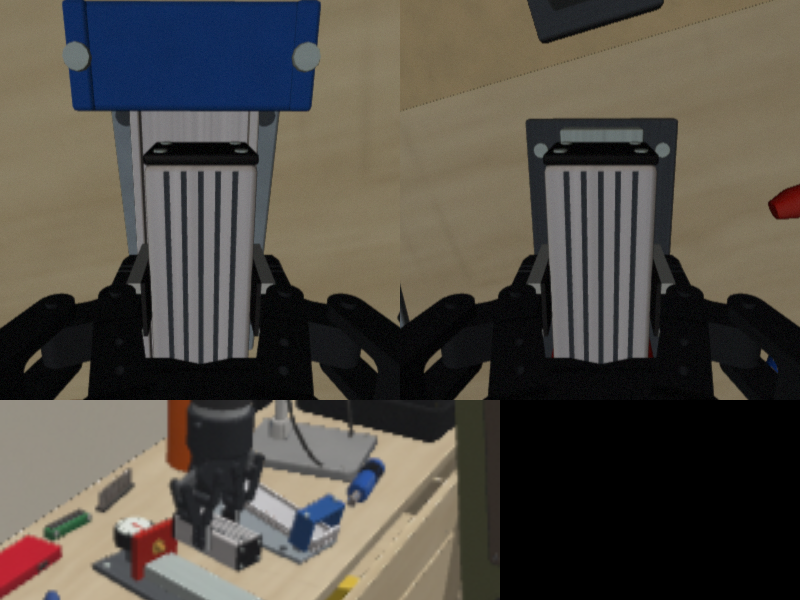

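Top left: the housing sits clear of the bar by about 15 px. Top right and bottom: held level over the bed and centred on it (bed tail 560–643, housing 545–657). Now I lower and push under force control.

```bash
cat > g.py <<'E'
from h import *
def F(n=4):
    v=[]
    for _ in range(n): robot.dwell(.02); v.append(robot.current_force())
    return np.mean(v,0)
S=SEAT-.030*GX; S[2]=0
robot.move_straight(S+[0,0,.041],vel=.12); robot.dwell(.15); b=F(8); st("low"); print(b)
z=.041; 
while z>.030:
    z-=.0007; robot.move_straight(S+[0,0,z],vel=.03); f=F()-b
    if f[2]>1.2: break
print("contact",z,f)
z+=.0003
d=-.030; n=0
while d<.010:
    d+=.004 if d<-.016 else .001
    q=SEAT+d*GX; q[2]=z
    robot.move_straight(q,vel=.04); f=F(3)-b; fx=-f@GX; n+=1
    if f[2]>3: z+=.0004
    if f[2]<.3 and d<-.012: z-=.0002
    if d>-.02: print(round(d,4),round(z,4),round(fx,1),f)
    if fx>13: break
st("home?")
g=robot.grab_frame("top"); save("t3",cv2.resize(g["frame"][160:280,280:440],None,fx=2.5,fy=2.5))
w=robot.grab_frame("wrist"); save("w3",w["frame"])
s=robot.grab_frame("side"); save("s3",cv2.resize(s["frame"][140:260,270:430],None,fx=2.5,fy=2.5))
cv2.imwrite("pics/home.png",np.hstack([cv2.imread("pics/t3.png"),cv2.imread("pics/s3.png")]))
np.save("st.npy",np.r_[b,d,z])
E
python3 g.py
```

```text
low t 12.2333 p [ 0.4425 -0.0747  0.0416] F [-0.3761  1.1796 -2.8439] gap 0.039176152643670435 ff 60.588258504867554
[ 0.0422  0.405  -1.8762]
contact 0.03540000000000001 [-0.8524 -0.0188  3.879 ]
-0.018 0.0357 0.0 [-0.2068 -0.6214  1.3731]
-0.014 0.0357 -0.9 [ 0.7782 -0.7207  0.5098]
-0.013 0.0357 1.1 [-1.1494 -0.0583  2.1404]
-0.012 0.0357 -0.2 [ 0.0702 -0.4616  0.457 ]
-0.011 0.0357 0.7 [-0.6752  0.0309  0.5827]
-0.01 0.0361 4.0 [-3.8882  0.8644  4.6868]
-0.009 0.0361 4.0 [-3.7484  1.4252  0.7874]
-0.008 0.0361 3.4 [-3.2779  0.8861 -1.028 ]
-0.007 0.0361 4.4 [-4.3255  0.8878 -1.9802]
-0.006 0.0361 4.5 [-4.4361  0.8239 -2.3892]
-0.005 0.0361 4.7 [-4.5405  1.3329 -2.8522]
-0.004 0.0361 5.0 [-4.8228  1.2185 -2.7957]
-0.003 0.0361 5.2 [-5.0642  1.3407 -2.4853]
-0.002 0.0361 5.3 [-5.0922  1.3852 -2.0172]
-0.001 0.0361 5.6 [-5.316   1.6146 -2.5316]
0.0 0.0361 5.9 [-5.654   1.6974 -1.8758]
0.001 0.0361 6.3 [-6.299   1.0063 -2.3816]
0.002 0.0361 6.7 [-6.5668  1.2938 -0.5362]
0.003 0.0361 8.4 [-8.1786  1.8001  1.053 ]
0.004 0.0365 11.1 [-10.8175   2.6586   3.1327]
0.005 0.0369 11.9 [-11.4647   3.3516   3.1396]
0.006 0.0373 13.5 [-12.9189   4.1027   3.2685]
home? t 21.9667 p [ 0.4716 -0.0827  0.036 ] F [-12.5649   4.7527   0.8202] gap 0.03938553771136139 ff 61.21229410171509
```

View pics/home.png

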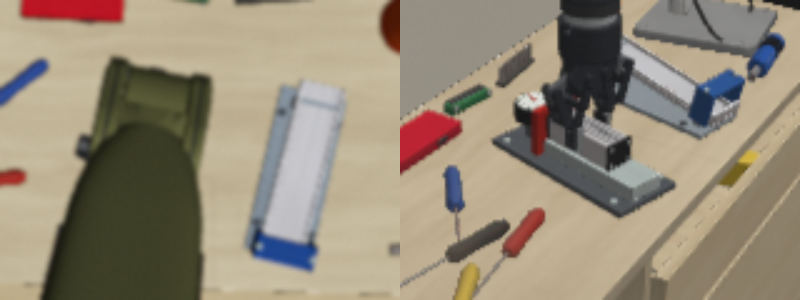

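Side view: the housing lies on the bed with its front against the red stop, consistent with the force curve (spring 4→6.6 N over 12 mm, then a hard rise). Now I hold it for the reading and watch force and position.

```bash
cat > i.py <<'E'
from h import *
v=np.load("st.npy"); b,d,z=v[:3],v[3],v[4]
q=SEAT+(d+.0006)*GX; q[2]=z-.0002
robot.move_straight(q,vel=.02)
for _ in range(6):
    robot.dwell(.45); f=np.array(robot.current_force())-b; print(robot.current_time(),-f@GX,f[2],np.array(robot.current_position()))
    if _==1: s=robot.grab_frame("side"); save("s4",s["frame"])
    if _==1: print(robot.search_frame("plunger","side")[:1])
cv2.imwrite("pics/s4c.png",cv2.resize(cv2.imread("pics/s4.png")[180:245,310:410],None,fx=7,fy=7,interpolation=cv2.INTER_CUBIC))
# tray from top cam
f=np.load("top.npz"); P=cloud(f); X,Y=P[...,0],P[...,1]
from c import rect,big
hsv=cv2.cvtColor(f["frame"],cv2.COLOR_RGB2HSV).astype(int)
m=(hsv[...,0]>100)&(hsv[...,0]<130)&(hsv[...,1]>110)&(abs(X-.48)<.12)&(abs(Y-.385)<.1)
print("tray",*rect(P[big(m)]))
E
python3 i.py
```

```text
22.8167 13.911662228960687 3.327856029288248 [ 0.4716 -0.0827  0.0361]
23.2667 14.246731525733688 3.1757925831751237 [ 0.4716 -0.0827  0.036 ]
[{'box': [306.3, 176.6, 380.4, 227.7], 'p': 0.54}]
23.8167 14.100413845317618 3.7294153498321734 [ 0.4716 -0.0827  0.036 ]
24.2667 13.64131011401704 2.7753135783210947 [ 0.4716 -0.0827  0.036 ]
24.7167 14.297909934648217 3.141822706133442 [ 0.4716 -0.0827  0.0361]
25.1667 14.956581387419575 2.8020556667411176 [ 0.4716 -0.0827  0.0361]
tray [0.4861 0.3835] [92.88896942138672, 146.0526123046875] -0.10712707
```

View pics/s4c.png

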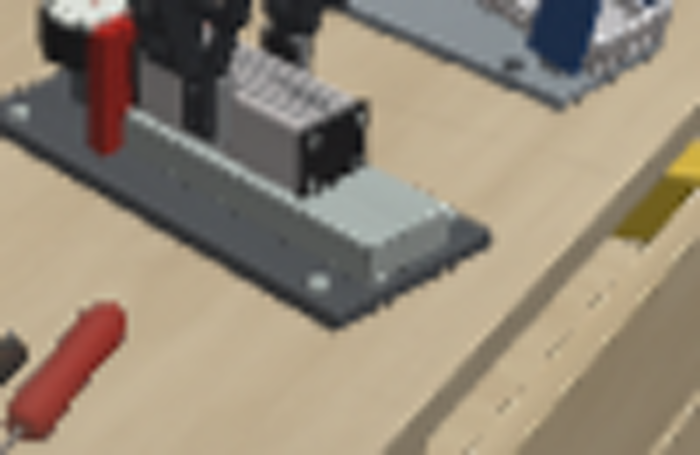

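Side crop: the housing front meets the red stop, level on the bed; 13.6–15 N was held with no movement for 2.8 s. Now I back off, lift and look at the tray from close by.

```bash
cat > j.py <<'E'
from h import *
from c import rect,big
p=SEAT-.010*GX; p[2]=.0367
robot.move_straight(p,vel=.06)
robot.move_straight(p+[0,0,.12],vel=.2); st("lifted")
T=np.array([.485,.386]); ty=-.107
robot.move_pose([T[0]+.10,T[1]-.01,.27],tool(ty)); robot.dwell(.2); st("look")
f=robot.grab_frame("wrist"); save("tr",f["frame"]); np.savez("tr",**f)
P=cloud(f);X,Y,Z=P[...,0],P[...,1],P[...,2]
hsv=cv2.cvtColor(f["frame"],cv2.COLOR_RGB2HSV).astype(int)
m=(hsv[...,0]>100)&(hsv[...,0]<130)&(hsv[...,1]>110)&(Z<.03)&(abs(X-T[0])<.12)&(abs(Y-T[1])<.1)
m=big(m); print("tray rim",*rect(P[m]),np.nanmedian(Z[m]))
i=(abs(X-T[0]+.02)<.03)&(abs(Y-T[1])<.03)&(Z<.05); print("floor",np.nanmedian(Z[i]))
print([ (k["at"],k["p"],at_z(f,k["at"],0)) for k in robot.pinpoint("tray","wrist")[:1]])
print(robot.current_joints())
E
python3 j.py
```

```text
lifted t 26.3417 p [ 0.462  -0.0801  0.1565] F [-0.2387 -0.4235 -2.3947] gap 0.03892329768084457 ff 60.983126163482666
look t 28.3083 p [0.5854 0.3748 0.2701] F [ 0.2734  0.3823 -1.6169] gap 0.03896409976528882 ff 60.98684906959534
tray rim [0.4877 0.3874] [91.57389831542969, 148.7646942138672] -0.104130864 0.01207903599988347
floor 0.005468606715071989
[([323.4, 71.7], 0.7, array([0.4844, 0.3901, 0.    ]))]
[ 0.5701  0.5674  0.4499  1.4532 -0.0001  0.6782]
```

View pics/tr.png

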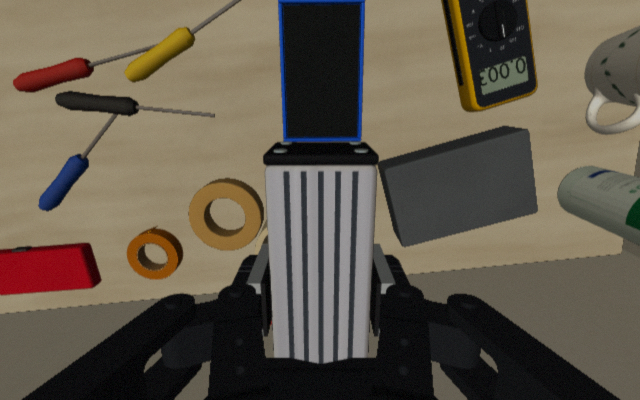

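The tray is fully visible (280–365, 0–142), centred at (0.487, 0.388) with yaw −0.105, and empty; the housing is held level. Placing it now.

```bash
cat > k.py <<'E'
from h import *
def F(n=4):
    v=[]
    for _ in range(n): robot.dwell(.02); v.append(robot.current_force())
    return np.mean(v,0)
T=np.array([.487,.388,0]); a=tool(-.105)
robot.move_pose(T+[0,0,.10],a)
robot.move_straight(T+[0,0,.020],vel=.12); robot.dwell(.15); b=F(8); st("low")
z=.020
while z>.006:
    z-=.0008; robot.move_straight(T+[0,0,z],vel=.03); f=F()-b
    if f[2]>1.2: break
print("contact",z,f)
robot.move_straight(T+[0,0,z+.0005],vel=.03)
robot.let_go(); st("open")
robot.move_straight(T+[0,0,.15],vel=.12); st("up")
robot.move_pose([.45,.22,.32],tool(-.105)); robot.dwell(.2); st("away")
for c in("side","top"):
    f=robot.grab_frame(c); print(c,robot.search_frame("housing",c)[:1])
    save(c+"5",f["frame"])
w=cv2.imread("pics/side5.png"); t=cv2.imread("pics/top5.png")
cv2.imwrite("pics/fin.png",np.vstack([cv2.resize(w[200:360,160:360],(800,640))[:340],cv2.resize(t[160:290,100:500],(800,260))]))
E
python3 k.py
```

```text
low t 30.3167 p [0.4875 0.3884 0.0208] F [-0.2579  0.1098 -1.6787] gap 0.038959033885481685 ff 60.98476767539978
contact 0.008800000000000004 [-1.3914 -0.862   7.7412]
open t 35.525 p [0.487  0.388  0.0091] F [-0.246   0.83   -0.3213] gap 0.085259436377503 ff 0.0
up t 36.85 p [0.4865 0.3876 0.1491] F [-0.3175 -0.5724 -0.6658] gap 0.08545503520896952 ff 0.0
away t 38.0083 p [0.4498 0.2206 0.3183] F [-0.8498 -0.3661 -0.0347] gap 0.08551379715187236 ff 0.0
side [{'box': [213.5, 271.8, 258.3, 310.1], 'p': 0.63}]
top []
```

View pics/fin.png

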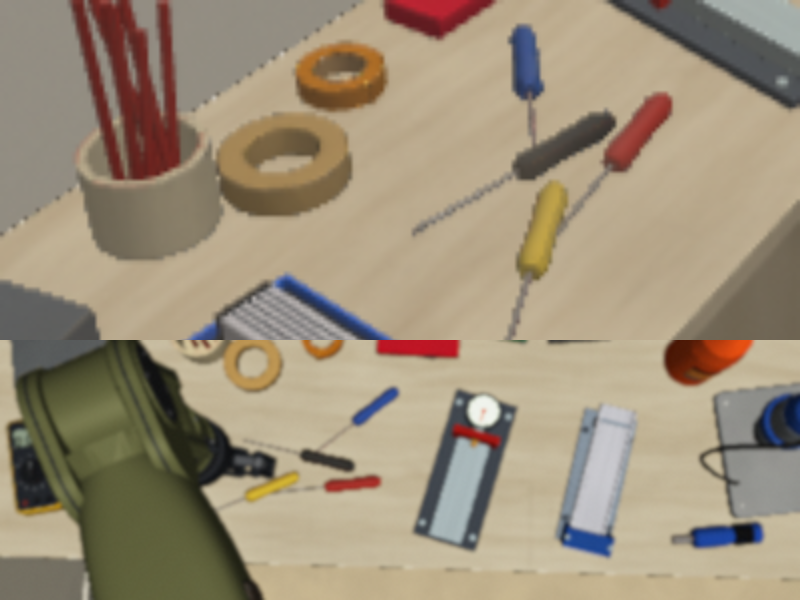

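Side: the housing is in the blue tray with its grooved top up (cropped at about (290,310)). Top: chute empty, gauge clear, other things in place. A depth check for flatness, then I hand in.

```bash
cat > l.py <<'E'
from h import *
from c import rect,big
f=robot.grab_frame("side"); P=cloud(f); Z=P[...,2]
m=big((Z>.028)&(Z<.05)&(abs(P[...,0]-.487)<.08)&(abs(P[...,1]-.388)<.05)); q=P[m]
A=np.c_[q[:,:2]-q[:,:2].mean(0),np.ones(len(q))]; print("top",rect(q),np.linalg.lstsq(A,q[:,2],rcond=None)[0])
c,_,_=rect(q)
if abs(np.linalg.lstsq(A,q[:,2],rcond=None)[0][:2]).max()<.12 and np.hypot(*(c-[.487,.388]))<.012: print(robot.sign_off())
E
python3 l.py
```

```text
top (array([0.4866, 0.3893]), [42.17146682739258, 112.54254913330078], np.float32(-0.107809186)) [ 0.0098 -0.0719  0.0383]
the job is handed in; nothing more can be done
None
```

The housing was freed from the bar, held home against the gauge stop at about 14 N for 2.8 s, then laid in the tray same side up, and the job is handed in at about 38 s; a depth check put it centred in the tray and flat lengthwise, with a 0.07 slope across its width that I took for depth error.

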